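Dock the serving pan and snap the catch over

ROBOT

A 7-joint arm with a two-finger parallel gripper is mounted at the origin on the work surface. World frame = base frame: x ahead of the robot, y to its left, z up, the work surface at z = 0. Lengths are in m, angles in rad, forces in N, time in s.
With the tool pointing down it reaches from about 0.4 to 0.875 m from the base axis. Payload 19.3 kg.
Tool frame: the origin (TCP) lies midway between the tips of the shut fingers; the grasp point (between the pads) lies 19 mm behind it (env.grip_depth is the distance from the TCP to the grasp point, in m); x points along the fingers, y is the direction in which the jaws open and shut, and the axes are right-handed (so a half turn about x gives the same grasp; the last joint's range is limited). The gripper opens to 85 mm and grips with 20 to 120 N. Pads are 22 mm wide; open, the fingers measure 114 mm over their backs; the gripper's body (76 mm by 85 mm) begins 54 mm behind the grasp point. The pads swing forward as they close: fully open they stand 13 mm farther back than shut.
Start: joints at [1.26, 0.521, -0.036, 1.599, 0.021, 1.021, -0.113], TCP at [0.149, -0.607, 0.231] pointing down, gripper open.
Joint ranges: [-2.91, 2.91], [-0.3, 2.13], [-1.5, 1.42], [0.17, 2.43], [-1.26, 4.41], [0.16, 1.93], [-2.52, 2.52]. Speed limits (rad/s): [1.89, 1.89, 2.39, 2.39, 3.01, 3.01, 3.01].

INTERFACE

Orientations are given as a unit quaternion [x, y, z, w].
In Python, from rig import env gives the robot as it stands.
- The arm moves only by the tool step_arm, never from a script. Its argument "motion" is a list of rows, each a list of 5 numbers: the finger opening in cm, from 0 to 8.54, then the shift along the tool's x, y, z in cm, then the turn about the tool's x in degrees. A call has 1 to 8 rows; each row is the pose to reach, as a shift and turn from the pose measured when the call began, along the tool's axes at that moment; what a row does not reach only later rows make up. A row lasts 1/12 s, in which the tool goes at most 41.7 mm and 7.16 degrees, less where a joint would pass 70% of its speed; a pose out of reach is approached as far as the arm can. A call with a gripper value outside its range is refused whole. The fingers move at their own pace and stop on an object; "newtons" is the grip in N (left out, the last holds). Time passes only in rows, so rows that repeat a pose let the fingers close. It gives the time, the measured TCP pose, the force and the opening at its end, in the units of the state.
- env.sense(): the state, without advancing time (a new reading comes with each control period).
- env.get_image(name): name is "side" or "top"; returns a dict with "img" (420x560x3 uint8, red, green, blue), "fx", "fy", "cx", "cy" (pixels), "distortion" ([k1, k2, p1, p2, k3] as OpenCV has them; the pictures are not rectified), "rvec" (rotation vector, rad) and "tvec" (3), from world to camera coordinates, as OpenCV has them. Camera axes: x right, y down, z forward; pixel columns grow to the right and rows downward; lengths in m; the calibration is good to about 2 mm. A picture is of the moment at which its call begins. There is no depth.
- env.sign_off(): hands the job in, once; it reports no verdict.
Trained networks look in the newest picture that a camera, given by its name, has taken for a name from the list of things; names that differ only in an ending like _2 or _b are one class to them, and where a whole thing is asked for, a point or a joint stands for the part that bears it (a point fixed in the world has none). Each returns a list of dicts, best first, with "confidence" (0 to 1); they miss things now and then, are a little off and sometimes report something else, mostly with a low value. They report only what shows in the picture. A call takes as long as a camera call. They do not tell look-alikes from the thing itself.
- env.find_in(camera, query): "box" ([centre column, centre row, width, height] in pixels, round what is visible of it).
- env.landmark_of(camera, query): "pixel" ([column, row] in pixels: a listed point, or the origin of a listed thing).
The state is a dict: "time": time; "qpos": joint angles; "joint_vel": joint speeds; "effort": joint torques, N m; "ee_pos": TCP position; "tcp_rot": TCP orientation; "contact_force": force on the tool from outside, world axes, zero at the start; "wrist_torque": the same for the moment, N m; "gripper_width": finger opening in m.
Only numpy, scipy, OpenCV 4.12 (cv2) and the standard library are available. Lean on these libraries where they do the work, as an engineer would, in place of code of your own. Each camera call takes 0.05 s, during which the arm holds its last target. There are 200 camera calls.

TASK

Slide the empty serving pan along its dock, away from the robot, until it is fully home against the rear stop, then push the rocker catch down past its centre so that it snaps over and locks in front of the pan's rim. Push gently, as if with one finger (never more than about 20 N on the pan or on the catch), keep the pan in the dock, and leave the bowl and the jug where they are.

Things in the scene. Friction and masses are not known exactly. Their poses are not given: they have to be found in the camera images.
- dock: Fixed blue dock. Origin on the table; x runs along the rails to the rear stop (away from the robot), z up. In mm: base plate x -205 to 95, y -170 to 230; runners, tops at z 32; rails with inner faces at y +-83, tops at z 55. A steel plate carries rear stop and catch together, clamped anew each time within 25 mm of its nominal x: stop face at x 47 +-25 (76 wide, top z 67). Place, yaw vary.
- pan: Open empty steel pan, loose on the runners between the rails (3 mm play each side), 0.38 to 0.63 kg. Body 92 (x) by 160 (y) by 45 mm high, walls 4; flat rim 6 mm thick round the top, 108 by 176 over its edges. Origin: centre of underside. Home = far wall bearing on the stop, pan at dock x 1 +-25 mm, unknown: feel for it. Starts 28 to 116 mm short; takes 3 to 8 N to slide; stays where put.
- catch (a joint): Sprung rocker catch at the pan's left near corner. 0 rad open, 0.55 closed, centre 0.42 (before it springs back, past it snaps shut). Arm points to dock -y from an axis along x at y 137, z 97 mm. Press down its black pad (20 mm thick, 38 long along x): centre 77 mm before the homed pan's in x; y 73, z 122 open; y 69, z 85 closed. Resists 8 to 12 N. Pan over 3 mm short: tab hits rim, cannot close.
- bowl: Bystander: aluminium mixing bowl, rim diameter 150 mm, 75 mm high; origin at the centre of its underside.
- jug: Bystander: white ceramic jug with a handle, diameter 72 mm, 100 mm high, at the dock's right (-y) side; origin at the centre of its underside.
Mind the look-alikes: they are no part of the job. There is more than one size of the pan; the job needs the smallest.

How it is judged:
On the way, in this order (a step that is already met when the one before it is completed fails the run):
1. the pan has been slid back into the reach of the stop (home lies at -24 to +26 mm, wherever the plate is clamped) (x of pan in the frame of dock above -0.028 m), for 0.2 s.
2. the catch has snapped over (value of joint catch above 0.5 rad), for 0.2 s.
At the end, for the whole second after the job is handed in: The catch stands closed (above 0.5 rad), which it can do only with the pan within 3 mm of the stop, and the pan sits flat and straight between the rails behind the catch (dock x above -29 mm), at rest (value of joint catch above 0.5 rad and x of pan in the frame of dock above -0.029 m and z of pan in the frame of dock below 0.035 m and angle between pan's own z axis and vertical below 0.05 rad and angle between the x axis of pan and the x axis of dock, either way round below 0.06 rad and linear speed of pan below 0.01 m/s); the robot touches nothing.
It fails at once if the pan pushed with more than 22 N (contact force between any of the fingers, the arm and pan above 22 N).
It fails at once if the catch or dock pushed with more than 22 N (contact force between any of the fingers, the arm and dock above 22 N).
It fails at once if the pan lifted out of the dock or tipped (z of pan in the frame of dock above 0.06 m or angle between pan's own z axis and vertical above 0.25 rad).
It fails at once if a bystander disturbed (moved more than 30 mm) (distance of any of bowl, jug from where it was at the start of the episode above 0.03 m).
It also fails if it takes over 58 s, if anything falls off the work surface, if the arm or the gripper's body presses on something with over 40 N, if the wrist force passes 120 N, or if a joint passes its speed limit or range.

## Working session

There is one attempt and no reset: what is moved stays moved. The work goes in short steps, Python scripts to look and compute and a tool call to move; the robot and the scene stay as the last step left them, time stands still between calls to the robot, and variables do not carry over. Pictures are saved under pics/ and viewed, on a budget of 10 in all, crops included, one or two more only if the job needs it, and the job is handed in when it is done.

Besides the shell and the picture viewer there is one more tool, called as name(argument=value, ...), one argument or row to a line, values as JSON. step_arm: Moves the arm, as the interface text tells. Its arguments: {"type":"object","properties":{"motion":{"type":"array"},"newtons":{"type":"number"}},"required":["motion"]}

```bash
mkdir -p pics; cat > h.py <<'E'
from rig import env
import numpy as np, cv2
from scipy.spatial.transform import Rotation as R
def K(c): return np.array([[c['fx'],0,c['cx']],[0,c['fy'],c['cy']],[0,0,1.]])
def ray(c,px):
    u=cv2.undistortPoints(np.array([[px]],float),K(c),np.array(c['distortion'],float)).ravel()
    M=cv2.Rodrigues(np.array(c['rvec'],float))[0]
    return -M.T@np.array(c['tvec']).ravel(), M.T@np.array([u[0],u[1],1])
def atz(c,px,z):
    o,d=ray(c,px); return o+d*(z-o[2])/d[2]
def proj(c,P):
    return cv2.projectPoints(np.array(P,float).reshape(-1,1,3),np.array(c['rvec'],float),np.array(c['tvec'],float),K(c),np.array(c['distortion'],float))[0].reshape(-1,2)
E
python3 - <<'E'
from h import *
ims=[]
for n in ("side","top"):
    c=env.get_image(n); cv2.imwrite(f"pics/{n}0.png",c['img'][:,:,::-1])
    print(n,ray(c,[280,210]))
    for q in("dock","pan","catch","bowl","jug"):
        print(q,[(np.round(d['box']).tolist(),round(d['confidence'],2)) for d in env.find_in(n,q)][:4],[(np.round(d['pixel']).tolist(),round(d['confidence'],2),np.round(atz(c,d['pixel'],.032 if q=='pan' else .1 if q=='catch' else 0),3).tolist()) for d in env.landmark_of(n,q)][:4])
s=env.sense();print(s)
E
```

```text
side (array([0.10243201, 1.37532212, 1.20292035]), array([ 0.18763288, -0.76856076, -0.61171522]))
dock [([255.0, 230.0, 102.0, 83.0], 0.78)] [([243.0, 219.0], 0.77, [0.585, -0.053, 0.0])]
pan [([287.0, 143.0, 63.0, 44.0], 0.97), ([361.0, 184.0, 65.0, 52.0], 0.93), ([267.0, 206.0, 42.0, 41.0], 0.79)] [([284.0, 149.0], 0.96, [0.547, -0.504, 0.032]), ([362.0, 190.0], 0.83, [0.195, -0.292, 0.032]), ([265.0, 214.0], 0.69, [0.505, -0.057, 0.032])]Traceback (most recent call last):
  File "<stdin>", line 7, in <module>
ValueError: it knows: bowl, dock, jug, pan
```

View pics/side0.png

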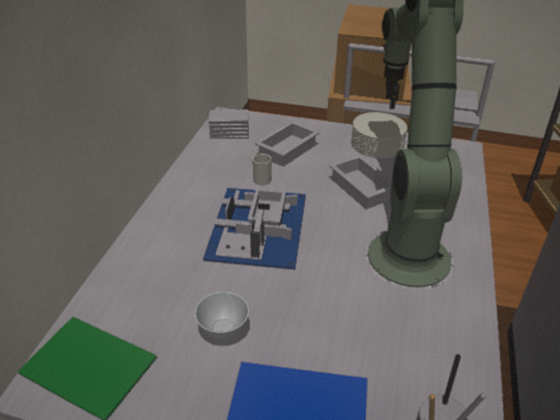

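The side view shows the blue dock near (255,230) with a pan at (267,206). Loose pans lie at (287,143) and (361,184), the bowl is at (222,318) and the jug at (262,170).

```bash
python3 - <<'E'
from h import *
for n in ("top","side"):
    c=env.get_image(n)
    for q in("dock","pan","bowl","jug"):
        print(n,q,[(np.round(d['box']).tolist(),round(d['confidence'],2)) for d in env.find_in(n,q)][:4],[(np.round(d['pixel'],1).tolist(),round(d['confidence'],2),np.round(atz(c,d['pixel'],.032 if q=='pan' else 0),3).tolist()) for d in env.landmark_of(n,q)][:4])
    if n=="top": cv2.imwrite("pics/top0.png",c['img'][:,:,::-1]); print(ray(c,[280,210]))
    else:
        cv2.imwrite("pics/sidecrop.png",cv2.resize(c['img'][170:280,190:330,::-1],None,fx=5.4,fy=5.4,interpolation=cv2.INTER_CUBIC))
s=env.sense();print({k:np.round(s[k],3).tolist() for k in('time','ee_pos','tcp_rot','contact_force')})
print(R.from_quat(s['tcp_rot']).as_matrix().round(3))
E
```

```text
top dock [([273.0, 194.0, 128.0, 100.0], 0.63)] [([280.0, 178.5], 0.74, [0.579, -0.061, 0.0])]
top pan [([280.0, 199.0, 61.0, 41.0], 0.78), ([428.0, 184.0, 83.0, 72.0], 0.73), ([371.0, 291.0, 90.0, 83.0], 0.57)] [([280.5, 197.1], 0.83, [0.51, -0.062, 0.032]), ([366.9, 289.1], 0.73, [0.204, -0.341, 0.032]), ([424.0, 185.0], 0.59, [0.548, -0.547, 0.032])]
top bowl [([129.0, 202.0, 46.0, 41.0], 0.92)] [([134.9, 205.9], 0.78, [0.49, 0.435, 0.0])]
top jug [([357.0, 173.0, 32.0, 34.0], 0.89)] [([350.5, 176.9], 0.6, [0.583, -0.301, 0.0])]
(array([ 0.25194318, -0.03903313,  1.73229315]), array([ 0.12573151, -0.01189079, -0.99202396]))
side dock [([253.0, 230.0, 103.0, 82.0], 0.94)] [([243.2, 217.5], 0.59, [0.587, -0.059, 0.0])]
side pan [([267.0, 207.0, 39.0, 40.0], 0.91), ([286.0, 145.0, 65.0, 46.0], 0.74), ([361.0, 182.0, 64.0, 54.0], 0.7)] [([361.9, 188.5], 0.97, [0.198, -0.304, 0.032]), ([286.9, 148.4], 0.91, [0.537, -0.509, 0.032]), ([266.4, 213.5], 0.65, [0.503, -0.064, 0.032]), ([222.7, 330.1], 0.16, [0.481, 0.469, 0.032])]
side bowl [([221.0, 314.0, 56.0, 43.0], 0.73)] [([220.7, 328.1], 0.78, [0.499, 0.439, 0.0])]
side jug [([263.0, 170.0, 19.0, 28.0], 0.64)] [([259.8, 182.3], 0.95, [0.591, -0.286, 0.0])]
{'time': 1.2, 'ee_pos': [0.149, -0.607, 0.231], 'tcp_rot': [0.702, 0.085, -0.702, 0.085], 'contact_force': [-0.122, -0.49, 0.056]}
[[ 0.     0.238 -0.971]
 [ 0.    -0.971 -0.238]
 [-1.    -0.    -0.   ]]
```

View pics/top0.png

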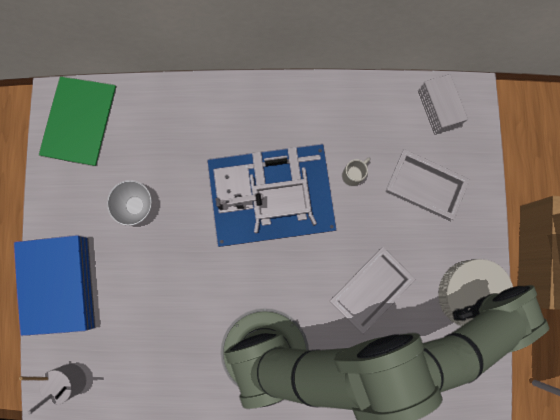

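View pics/sidecrop.png

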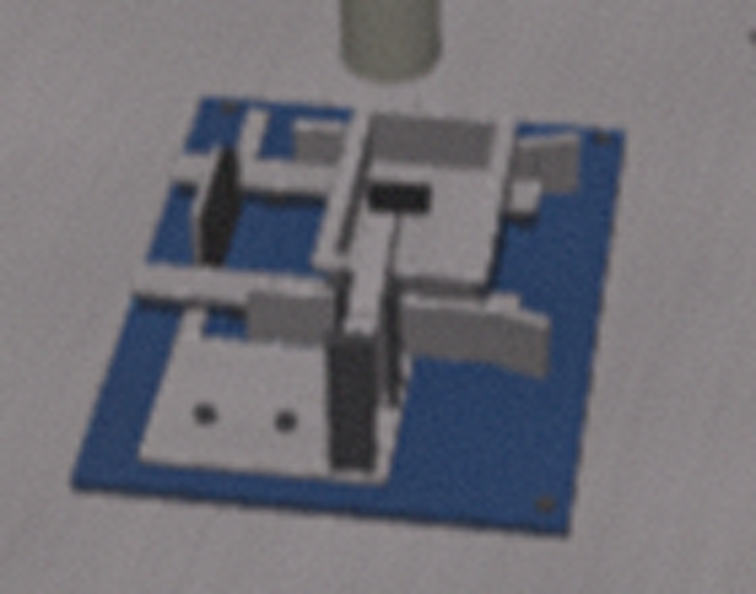

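The top view shows these pans:
- The one in the dock at (280,199), 61 px wide. This is the smallest and my choice.
- Loose pan at (428,184).
- Loose pan at (371,291).

The catch pad is at about (259,199), the jug at (357,173) and the bowl at (130,203). The close side crop confirms that the small pan sits between the rails. Its black pad is at crop (400,197), and the stop is at the left at crop (215,205). Next I'll fit the dock pose.

```bash
cat > fit.py <<'E'
from h import *
from scipy.optimize import least_squares
C={n:env.get_image(n) for n in("top","side")}
B=np.array([[95,230],[95,-170],[-205,-170],[-205,230]])/1000
def w(p,X):  # dock -> world
    X=np.atleast_2d(X); c,s=np.cos(p[2]),np.sin(p[2])
    return np.c_[p[0]+c*X[:,0]-s*X[:,1],p[1]+s*X[:,0]+c*X[:,1],X[:,2]]
obs={}
for n,c in C.items():
    hsv=cv2.cvtColor(c['img'],cv2.COLOR_RGB2HSV)
    m=cv2.inRange(hsv,(100,110,30),(130,255,255))
    roi=np.zeros_like(m); x,y=(273,194) if n=="top" else (253,230); roi[y-65:y+65,x-80:x+80]=255
    m=cv2.morphologyEx(m&roi,cv2.MORPH_OPEN,np.ones((3,3)))
    pts=cv2.findNonZero(m); h=cv2.convexHull(pts).reshape(-1,2).astype(float)
    obs[n]=h
def res(p):
    r=[]
    for n,h in obs.items():
        q=proj(C[n],w(p,np.c_[B,np.full(4,p[3])])).astype(np.float32)
        r+=[cv2.pointPolygonTest(q,(float(a),float(b)),True)-.3 for a,b in h]
    return r
s=least_squares(res,[.58,-.06,.1,.008],loss='soft_l1',x_scale=[.01,.01,.05,.01],diff_step=1e-4)
p=s.x
if __name__=="__main__":
    print(p.round(4),np.degrees(p[2]),np.abs(s.fun).mean())
    def line(im,n,P,col):
        q=(proj(C[n],w(p,P))-off)*sc; cv2.polylines(im,[np.int32(q.round())],False,col,1,cv2.LINE_AA)
    def D(c,px,z):
        P=atz(c,px,z)-np.r_[p[:2],0]; a=-p[2]; return [1000*(np.cos(a)*P[0]-np.sin(a)*P[1]),1000*(np.sin(a)*P[0]+np.cos(a)*P[1])]
    print("pan top",D(C['top'],[280.4,197.1],.032),"pan side",D(C['side'],[265.8,213.7],.032),"pad top",D(C['top'],[259,199],.132),"pad side",D(C['side'],[264.1,206.5],.132))
    sc=4.4; out=[]
    for n,ctr in(("top",(273,194)),("side",(253,230))):
        off=np.array(ctr)-np.array([68,60]); a=C[n]['img'][off[1]:off[1]+120,off[0]:off[0]+136,::-1]
        im=cv2.resize(a,None,fx=sc,fy=sc,interpolation=cv2.INTER_CUBIC)
        line(im,n,np.c_[B[[0,1,2,3,0]],np.full(5,.008)],(0,255,0))
        x=-.070; r=lambda z,hx,hy:[[x+i*hx,j*hy,z] for i,j in((1,1),(1,-1),(-1,-1),(-1,1),(1,1))]
        line(im,n,r(.077,.054,.088),(0,0,255))
        line(im,n,[[-.077+i*.019,.073+j*.010,.132] for i,j in((1,1),(1,-1),(-1,-1),(-1,1),(1,1))],(0,255,255))
        line(im,n,[[.047,j,.067] for j in(-.038,.038)],(255,0,255))
        out.append(im); cv2.imwrite(f"pics/fit_{n}.png",im)
E
python3 fit.py
```

```text
[ 0.5834 -0.0525  0.1275  0.0032] 7.305340241880159 0.23817296365550744
pan top [np.float64(-73.43111355625425), np.float64(0.6937946149063491)] pan side [np.float64(-79.64660345946635), np.float64(0.35050056353989023)] pad top [np.float64(-85.2231677338392), np.float64(70.80522962538463)] pad side [np.float64(-87.21425501010846), np.float64(89.62973556596255)]
```

View pics/fit_top.png

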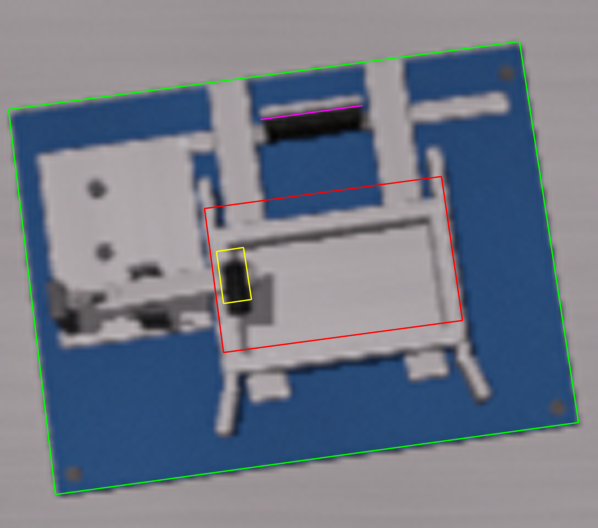

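View pics/fit_side.png

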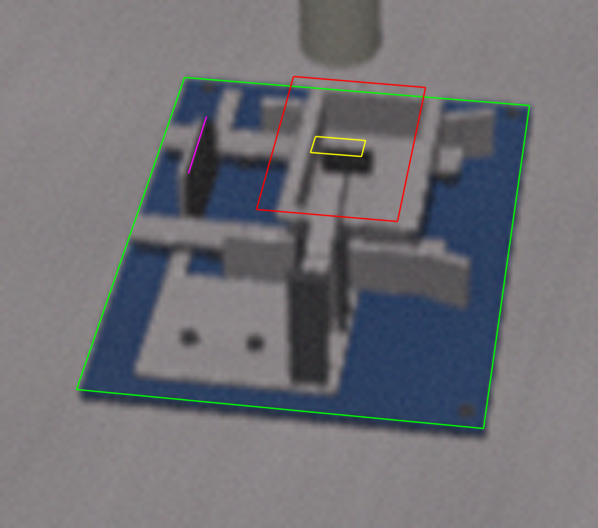

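The dock outline fits to within a pixel, with yaw 7.3°. The pan's far rim shows about 15 mm nearer than the red guess, so the pan is at dock x ≈ -85. The pad is about 9 mm nearer than the yellow guess, so it is at x ≈ -86 and home is about -9. I'll push low on the far wall from inside the pan with shut fingers, so that the pan cannot tip.

```bash
cat > go.py <<'E'
import sys
from h import *
p=[0.5834,-0.0525,0.1275]
s=env.sense(); M=R.from_quat(s['tcp_rot']).as_matrix(); e=np.array(s['ee_pos'])
c,sn=np.cos(p[2]),np.sin(p[2]); Rd=np.array([[c,-sn,0],[sn,c,0],[0,0,1]]); o=np.r_[p[:2],0]
print("t",round(s['time'],2),"dock mm",(1000*Rd.T@(e-o)).round(1),"F dock",(Rd.T@np.array(s['contact_force'])).round(2),"w",s['gripper_width'])
a=-M[:,2]; print("turn about tool x deg",np.degrees(np.arctan2(a[1],a[0])-p[2]).round(2))
for i in range(1,len(sys.argv),3):
    t=o+Rd@(np.array(sys.argv[i:i+3],float)/1000); print(sys.argv[i:i+3],"tool cm",(100*M.T@(t-e)).round(2))
E
python3 go.py -65 0 231 -65 0 50
```

```text
t 1.3 dock mm [-501.4 -494.7  231.3] F dock [-0.88 -0.18 -0.41] w 0.08570144925037496
turn about tool x deg 6.49
['-65', '0', '231'] tool cm [ 3.000e-02 -4.422e+01 -4.895e+01]
['-65', '0', '50'] tool cm [ 18.13 -44.22 -48.95]
```

step_arm(
  motion=[
    [0, 0, -2.6, -2.9, 2],
    [0, 0, -5.2, -5.8, 4],
    [0, 0, -7.8, -8.7, 6.5],
    [0, 0, -10.4, -11.6, 6.5],
    [0, 0, -13, -14.5, 6.5],
    [0, 0, -15.6, -17.3, 6.5],
    [0, 0, -18.2, -20.2, 6.5],
    [0, 0, -20.8, -23, 6.5],
  ],
)

```text
time: 1.97
ee_pos: [0.3236, -0.3485, 0.2315]
tcp_rot: [0.706, 0.045, -0.706, 0.045]
contact_force: [1.6, -0.8, -0.6]
gripper_width: 0.0001
```

```bash
python3 go.py -65 0 231 -65 0 50
```

```text
t 1.97 dock mm [-295.3 -260.5  231.5] F dock [ 1.5  -1.   -0.56] w 0.00013787735505513778
turn about tool x deg -0.01
['-65', '0', '231'] tool cm [  0.05 -26.06 -23.03]
['-65', '0', '50'] tool cm [ 18.15 -26.06 -23.02]
```

step_arm(
  motion=[
    [0, 0, -2.9, -2.6, 0],
    [0, 0, -5.8, -5.2, 0],
    [0, 0, -8.7, -7.7, 0],
    [0, 0, -11.6, -10.3, 0],
    [0, 0, -14.5, -12.9, 0],
    [0, 0, -17.4, -15.5, 0],
    [0, 0, -20.3, -18, 0],
    [0, 0, -23.2, -20.5, 0],
  ],
)

```text
time: 2.63
ee_pos: [0.4983, -0.0905, 0.2317]
tcp_rot: [0.706, 0.045, -0.705, 0.045]
contact_force: [0.1, -1.5, 0.0]
gripper_width: -0.0001
```

step_arm(
  motion=[
    [0, 0, -1.4, -1.2, 0],
    [0, 0, -2.2, -2.0, 0],
    [0, 0, -2.4, -2.3, 0],
    [0, 0, -2.4, -2.3, 0],
  ],
)

```text
time: 2.97
ee_pos: [0.5181, -0.0641, 0.2316]
tcp_rot: [0.706, 0.045, -0.705, 0.045]
contact_force: [0.3, -1.4, -0.5]
gripper_width: 0.0001
```

```bash
python3 go.py -65 0 100 -65 0 50; python3 - <<'E'
from h import *
c=env.get_image("top"); cv2.imwrite("pics/t1.png",cv2.resize(c['img'][130:260,200:350,::-1],None,fx=4,fy=4,interpolation=cv2.INTER_CUBIC))
E
```

```text
t 2.97 dock mm [-66.2  -3.2 231.6] F dock [ 0.12 -1.46 -0.5 ] w 0.00011115750233755372
turn about tool x deg -0.01
['-65', '0', '100'] tool cm [13.16 -0.33 -0.12]
['-65', '0', '50'] tool cm [18.16 -0.34 -0.11]
```

step_arm(
  motion=[
    [0, 3, -0.3, 0.2, 0],
    [0, 6, -0.3, 0.3, 0],
    [0, 9, -0.3, 0.3, 0],
    [0, 12, -0.3, 0.3, 0],
    [0, 14, -0.3, 0.3, 0],
    [0, 14.5, -0.3, 0.3, 0],
    [0, 15, -0.3, 0.3, 0],
    [0, 15, -0.3, 0.3, 0],
  ],
)

```text
time: 3.68
ee_pos: [0.5142, -0.0634, 0.0818]
tcp_rot: [0.706, 0.044, -0.706, 0.045]
contact_force: [0.1, 0.2, 0.6]
gripper_width: 0.0003
```

step_arm(
  motion=[
    [0, 0.6, 0, 0, 0],
    [0, 1.2, 0, 0, 0],
    [0, 1.8, 0, 0, 0],
    [0, 2.4, 0, 0, 0],
    [0, 2.9, 0, 0, 0],
    [0, 3.2, 0, 0, 0],
    [0, 3.2, 0, 0, 0],
  ],
)

```text
time: 4.27
ee_pos: [0.5139, -0.0634, 0.0491]
tcp_rot: [-0.705, -0.044, 0.706, -0.045]
contact_force: [-0.2, 0.1, 0.6]
gripper_width: -0.0002
```

```bash
python3 go.py -54 0 50; python3 - <<'E'
from h import *
c=env.get_image("side"); cv2.imwrite("pics/s1.png",cv2.resize(c['img'][160:280,190:330,::-1],None,fx=4.5,fy=4.5,interpolation=cv2.INTER_CUBIC))
E
```

```text
t 4.27 dock mm [-70.3  -1.9  49.1] F dock [-0.16  0.16  0.63] w -0.00015619094940623658
turn about tool x deg -0.13
['-54', '0', '50'] tool cm [-0.09 -0.2  -1.63]
```

View pics/s1.png

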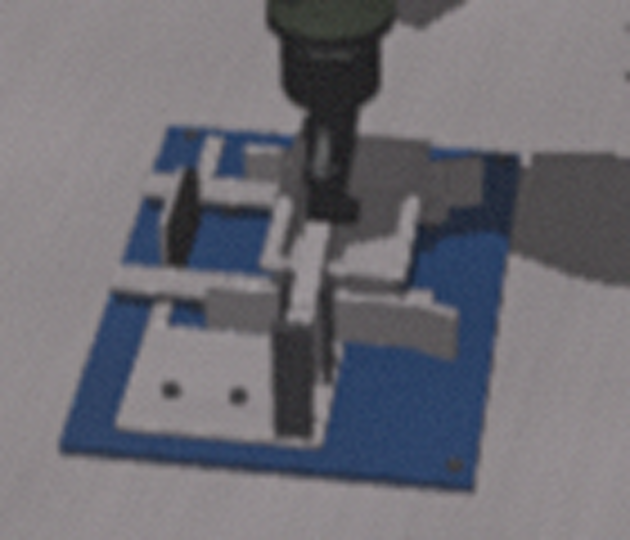

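The shut fingers stand inside the pan at crop (325,180), beyond the black pad at (332,212), and touch nothing. Now I'll push forward in small steps.

step_arm(
  motion=[
    [0, 0.4, -0.2, -0.2, 0],
    [0, 0.4, -0.2, -0.4, 0],
    [0, 0.4, -0.2, -0.6, 0],
    [0, 0.4, -0.2, -0.8, 0],
    [0, 0.4, -0.2, -1.0, 0],
    [0, 0.4, -0.2, -1.2, 0],
    [0, 0.4, -0.2, -1.4, 0],
    [0, 0.4, -0.2, -1.6, 0],
  ],
)

```text
time: 4.98
ee_pos: [0.5299, -0.0594, 0.0456]
tcp_rot: [-0.706, -0.044, 0.706, -0.045]
contact_force: [0.1, 0.2, 0.8]
gripper_width: 0.0
```

step_arm(
  motion=[
    [0, 0, 0, -0.2, 0],
    [0, 0, 0, -0.4, 0],
    [0, 0, 0, -0.6, 0],
    [0, 0, 0, -0.8, 0],
    [0, 0, 0, -1.0, 0],
    [0, 0, 0, -1.2, 0],
    [0, 0, 0, -1.4, 0],
    [0, 0, 0, -1.6, 0],
  ],
)

```text
time: 5.65
ee_pos: [0.5461, -0.0574, 0.0455]
tcp_rot: [-0.706, -0.044, 0.706, -0.045]
contact_force: [-3.5, -0.6, 1.1]
gripper_width: -0.0001
```

```bash
python3 go.py -20 0 46
```

```text
t 5.65 dock mm [-37.7  -0.1  45.5] F dock [-3.53 -0.2   1.1 ] w -0.00010971646585272093
turn about tool x deg -0.13
['-20', '0', '46'] tool cm [-0.05 -0.01 -1.77]
```

step_arm(
  motion=[
    [0, 0, 0, -0.2, 0],
    [0, 0, 0, -0.4, 0],
    [0, 0, 0, -0.6, 0],
    [0, 0, 0, -0.8, 0],
    [0, 0, 0, -1.0, 0],
    [0, 0, 0, -1.2, 0],
    [0, 0, 0, -1.4, 0],
    [0, 0, 0, -1.6, 0],
  ],
)

```text
time: 6.32
ee_pos: [0.5621, -0.0553, 0.0455]
tcp_rot: [-0.706, -0.044, 0.706, -0.045]
contact_force: [-3.1, -0.5, 2.6]
gripper_width: 0.0
```

step_arm(
  motion=[
    [0, 0, 0, -0.2, 0],
    [0, 0, 0, -0.4, 0],
    [0, 0, 0, -0.6, 0],
    [0, 0, 0, -0.8, 0],
    [0, 0, 0, -1.0, 0],
    [0, 0, 0, -1.2, 0],
    [0, 0, 0, -1.4, 0],
    [0, 0, 0, -1.6, 0],
  ],
)

```text
time: 6.98
ee_pos: [0.5781, -0.0533, 0.0455]
tcp_rot: [-0.706, -0.044, 0.706, -0.045]
contact_force: [-3.0, 0.3, 0.9]
gripper_width: -0.0003
```

```bash
python3 go.py 20 0 46;python3 - <<'E'
from h import *
c=env.get_image("top"); cv2.imwrite("pics/t2.png",cv2.resize(c['img'][130:260,200:350,::-1],None,fx=4,fy=4,interpolation=cv2.INTER_CUBIC))
E
```

```text
t 6.98 dock mm [-5.3 -0.2 45.5] F dock [-2.9   0.65  0.86] w -0.00030222465785762143
turn about tool x deg -0.13
['20', '0', '46'] tool cm [-0.05 -0.02 -2.53]
```

View pics/t2.png

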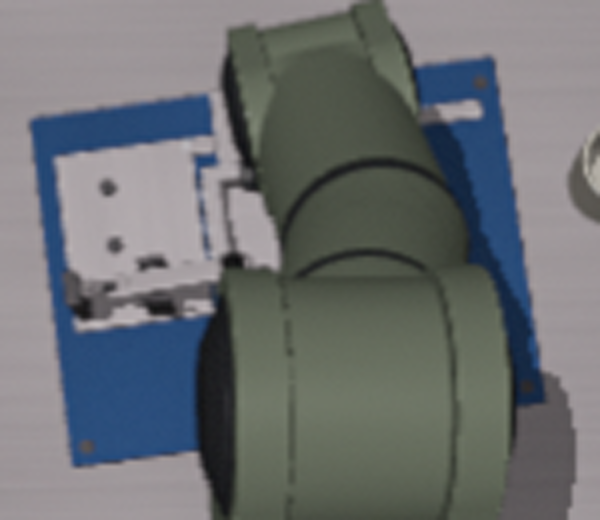

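The arm hides most of the pan, but its left end shows beyond the pad at (250,230), so it has slid back with the fingers. From here I'll feel for the stop in short calls, since each call restarts from the measured pose and so limits the overtravel.

step_arm(
  motion=[
    [0, 0, 0, -0.2, 0],
    [0, 0, 0, -0.4, 0],
    [0, 0, 0, -0.6, 0],
    [0, 0, 0, -0.8, 0],
  ],
)

```text
time: 7.37
ee_pos: [0.5867, -0.0522, 0.0455]
tcp_rot: [0.706, 0.044, -0.706, 0.045]
contact_force: [-2.5, -0.2, 0.6]
gripper_width: 0.0003
```

step_arm(
  motion=[
    [0, 0, 0, -0.08, 0],
    [0, 0, 0, -0.16, 0],
  ],
)

```text
time: 7.53
ee_pos: [0.5884, -0.052, 0.0455]
tcp_rot: [0.706, 0.044, -0.706, 0.045]
contact_force: [-3.4, -1.0, 1.2]
gripper_width: 0.0002
```

step_arm(
  motion=[
    [0, 0, 0, -0.08, 0],
    [0, 0, 0, -0.16, 0],
  ],
)

```text
time: 7.7
ee_pos: [0.59, -0.0518, 0.0455]
tcp_rot: [0.706, 0.044, -0.706, 0.045]
contact_force: [-2.7, -0.0, 0.3]
gripper_width: -0.0
```

step_arm(
  motion=[
    [0, 0, 0, -0.08, 0],
    [0, 0, 0, -0.16, 0],
  ],
)

```text
time: 7.87
ee_pos: [0.5917, -0.0516, 0.0455]
tcp_rot: [0.706, 0.044, -0.706, 0.045]
contact_force: [-2.8, -0.5, 0.2]
gripper_width: -0.0002
```

step_arm(
  motion=[
    [0, 0, 0, -0.08, 0],
    [0, 0, 0, -0.16, 0],
  ],
)

```text
time: 8.03
ee_pos: [0.5933, -0.0514, 0.0455]
tcp_rot: [0.706, 0.044, -0.706, 0.045]
contact_force: [-2.3, -0.6, 0.2]
gripper_width: -0.0
```

step_arm(
  motion=[
    [0, 0, 0, -0.08, 0],
    [0, 0, 0, -0.16, 0],
  ],
)

```text
time: 8.2
ee_pos: [0.595, -0.0512, 0.0455]
tcp_rot: [0.706, 0.044, -0.706, 0.045]
contact_force: [-2.6, 0.2, 0.3]
gripper_width: -0.0002
```

step_arm(
  motion=[
    [0, 0, 0, -0.08, 0],
    [0, 0, 0, -0.16, 0],
  ],
)

```text
time: 8.37
ee_pos: [0.5967, -0.0509, 0.0455]
tcp_rot: [0.706, 0.044, -0.706, 0.045]
contact_force: [-3.2, -0.4, 1.4]
gripper_width: 0.0
```

```bash
python3 go.py 20 0 46
```

```text
t 8.37 dock mm [13.4 -0.1 45.5] F dock [-3.19 -0.01  1.38] w 2.2535069289710566e-05
turn about tool x deg -0.12
['20', '0', '46'] tool cm [-0.05 -0.01 -0.66]
```

step_arm(
  motion=[
    [0, 0, 0, -0.06, 0],
    [0, 0, 0, -0.12, 0],
  ],
)

```text
time: 8.53
ee_pos: [0.598, -0.0508, 0.0455]
tcp_rot: [0.706, 0.044, -0.706, 0.045]
contact_force: [-3.5, -0.3, 0.8]
gripper_width: -0.0002
```

step_arm(
  motion=[
    [0, 0, 0, -0.06, 0],
    [0, 0, 0, -0.12, 0],
  ],
)

```text
time: 8.7
ee_pos: [0.5992, -0.0506, 0.0455]
tcp_rot: [0.706, 0.044, -0.706, 0.045]
contact_force: [-3.4, -0.6, 1.4]
gripper_width: -0.0001
```

step_arm(
  motion=[
    [0, 0, 0, -0.06, 0],
    [0, 0, 0, -0.12, 0],
  ],
)

```text
time: 8.87
ee_pos: [0.6004, -0.0505, 0.0455]
tcp_rot: [0.706, 0.044, -0.706, 0.045]
contact_force: [-3.2, -0.1, 0.8]
gripper_width: 0.0002
```

step_arm(
  motion=[
    [0, 0, 0, -0.06, 0],
    [0, 0, 0, -0.12, 0],
  ],
)

```text
time: 9.03
ee_pos: [0.6017, -0.0503, 0.0455]
tcp_rot: [0.706, 0.044, -0.706, 0.045]
contact_force: [-2.5, -0.1, -0.2]
gripper_width: -0.0001
```

step_arm(
  motion=[
    [0, 0, 0, -0.06, 0],
    [0, 0, 0, -0.12, 0],
  ],
)

```text
time: 9.2
ee_pos: [0.603, -0.0501, 0.0455]
tcp_rot: [0.706, 0.044, -0.706, 0.045]
contact_force: [-2.2, -0.5, 0.2]
gripper_width: -0.0001
```

step_arm(
  motion=[
    [0, 0, 0, -0.06, 0],
    [0, 0, 0, -0.12, 0],
  ],
)

```text
time: 9.37
ee_pos: [0.6043, -0.05, 0.0455]
tcp_rot: [0.706, 0.044, -0.706, 0.045]
contact_force: [-3.1, -0.5, 1.4]
gripper_width: 0.0
```

step_arm(
  motion=[
    [0, 0, 0, -0.06, 0],
    [0, 0, 0, -0.12, 0],
  ],
)

```text
time: 9.53
ee_pos: [0.6055, -0.0498, 0.0455]
tcp_rot: [0.706, 0.044, -0.706, 0.045]
contact_force: [-3.0, 0.2, 0.9]
gripper_width: -0.0001
```

step_arm(
  motion=[
    [0, 0, 0, -0.06, 0],
    [0, 0, 0, -0.12, 0],
  ],
)

```text
time: 9.7
ee_pos: [0.6068, -0.0497, 0.0455]
tcp_rot: [0.706, 0.044, -0.706, 0.045]
contact_force: [-3.6, -0.4, 1.8]
gripper_width: -0.0002
```

step_arm(
  motion=[
    [0, 0, 0, -0.06, 0],
    [0, 0, 0, -0.12, 0],
  ],
)

```text
time: 9.87
ee_pos: [0.608, -0.0495, 0.0455]
tcp_rot: [0.706, 0.044, -0.706, 0.045]
contact_force: [-3.7, -1.2, 0.4]
gripper_width: -0.0002
```

step_arm(
  motion=[
    [0, 0, 0, -0.06, 0],
    [0, 0, 0, -0.12, 0],
  ],
)

```text
time: 10.03
ee_pos: [0.6087, -0.0494, 0.0454]
tcp_rot: [-0.705, -0.044, 0.706, -0.045]
contact_force: [-10.7, -0.8, 6.9]
gripper_width: 0.0001
```

step_arm(
  motion=[
    [0, 0, 0, -0.06, 0],
    [0, 0, 0, -0.12, 0],
  ],
)

```text
time: 10.2
ee_pos: [0.6087, -0.0494, 0.0453]
tcp_rot: [-0.704, -0.044, 0.707, -0.045]
contact_force: [-14.2, -0.6, 9.7]
gripper_width: -0.0001
```

```bash
python3 go.py 20 0 46
```

```text
t 10.2 dock mm [25.5 -0.2 45.3] F dock [-14.15   1.19   9.72] w -0.00011592601976351572
turn about tool x deg -0.14
['20', '0', '46'] tool cm [-0.07 -0.02  0.55]
```

The stop is felt at TCP dock x 25.5 with 14 N, so home is at about -6 and the pad at x ≈ -84. That agrees with the image. Now I'll back off, rise and move over the pad.

step_arm(
  motion=[
    [0, 0, 0, 0.1, 0],
    [0, 0, 0, 0.5, 0],
    [0, 0, 0, 1.0, 0],
    [0, -2, 0, 1.2, 0],
    [0, -5, 0, 1.2, 0],
    [0, -8, 0, 1.2, 0],
    [0, -11, 0, 1.2, 0],
    [0, -13, 0, 1.2, 0],
  ],
)

```text
time: 10.87
ee_pos: [0.5978, -0.0507, 0.1783]
tcp_rot: [-0.706, -0.044, 0.706, -0.045]
contact_force: [0.3, 0.1, 0.2]
gripper_width: -0.0003
```

```bash
python3 go.py -85 72 175 -85 72 140
```

```text
t 10.87 dock mm [ 1.450e+01 -1.000e-01  1.783e+02] F dock [0.26 0.08 0.24] w -0.0002855152350151256
turn about tool x deg -0.14
['-85', '72', '175'] tool cm [ 0.32 -7.19  9.97]
['-85', '72', '140'] tool cm [ 3.82 -7.19  9.97]
```

step_arm(
  motion=[
    [0, 0, -2, 2.5, 0],
    [0, 0, -4, 5, 0],
    [0, 0, -5.5, 7.5, 0],
    [0, 0, -7, 9.5, 0],
    [0, 0, -7.2, 10, 0],
    [0, 0, -7.2, 10, 0],
  ],
)

```text
time: 11.37
ee_pos: [0.4886, 0.0088, 0.1787]
tcp_rot: [0.706, 0.044, -0.706, 0.045]
contact_force: [0.7, -0.1, 0.6]
gripper_width: -0.0001
```

step_arm(
  motion=[
    [0, 1, 0, 0, 0],
    [0, 2, 0, 0, 0],
    [0, 2.8, 0, 0, 0],
    [0, 3.2, 0, 0, 0],
    [0, 3.2, 0, 0, 0],
  ],
)

```text
time: 11.78
ee_pos: [0.4882, 0.0084, 0.1451]
tcp_rot: [-0.705, -0.044, 0.707, -0.045]
contact_force: [-0.4, 0.1, -0.7]
gripper_width: 0.0004
```

```bash
python3 go.py -85 72 132; python3 - <<'E'
from h import *
c=env.get_image("side"); cv2.imwrite("pics/s2.png",cv2.resize(c['img'][160:280,190:330,::-1],None,fx=4.5,fy=4.5,interpolation=cv2.INTER_CUBIC))
E
```

```text
t 11.78 dock mm [-86.7  72.5 145.1] F dock [-0.36  0.12 -0.73] w 0.00038606289379374974
turn about tool x deg -0.08
['-85', '72', '132'] tool cm [ 1.31  0.05 -0.17]
```

View pics/s2.png

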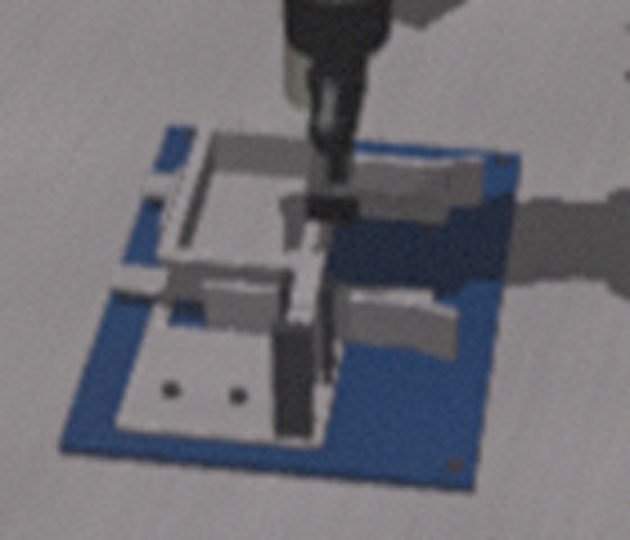

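The pan is home at the stop (crop 165–320, 135–265). The fingertips at (341,180) are just above the black pad at (332,210), perhaps 3 mm nearer the robot. I'll correct that and press.

step_arm(
  motion=[
    [0, 0.2, 0, -0.3, 0],
    [0, 0.4, 0, -0.3, 0],
    [0, 0.6, 0, -0.3, 0],
    [0, 0.8, 0, -0.3, 0],
    [0, 1.0, 0, -0.3, 0],
  ],
)

```text
time: 12.25
ee_pos: [0.4915, 0.0089, 0.1357]
tcp_rot: [-0.705, -0.044, 0.706, -0.045]
contact_force: [-0.4, 0.3, -0.2]
gripper_width: -0.0002
```

step_arm(
  motion=[
    [0, 0.15, 0, 0, 0],
    [0, 0.3, 0, 0, 0],
  ],
)

```text
time: 12.42
ee_pos: [0.4914, 0.0089, 0.1326]
tcp_rot: [-0.705, -0.044, 0.706, -0.045]
contact_force: [0.3, -0.1, 0.3]
gripper_width: 0.0
```

step_arm(
  motion=[
    [0, 0.15, 0, 0, 0],
    [0, 0.3, 0, 0, 0],
  ],
)

```text
time: 12.58
ee_pos: [0.4916, 0.0081, 0.1298]
tcp_rot: [-0.705, -0.043, 0.706, -0.045]
contact_force: [-2.1, -7.5, 13.5]
gripper_width: -0.0
```

step_arm(
  motion=[
    [0, 0.15, 0, 0, 0],
    [0, 0.3, 0, 0, 0],
  ],
)

```text
time: 12.75
ee_pos: [0.4918, 0.0071, 0.1272]
tcp_rot: [-0.706, -0.043, 0.706, -0.046]
contact_force: [-0.4, -6.7, 10.6]
gripper_width: 0.0003
```

step_arm(
  motion=[
    [0, 0.1, 0.05, 0, 0],
    [0, 0.2, 0.1, 0, 0],
    [0, 0.3, 0.13, 0, 0],
  ],
)

```text
time: 13.0
ee_pos: [0.4921, 0.0056, 0.1245]
tcp_rot: [0.706, 0.043, -0.706, 0.046]
contact_force: [-1.3, -2.8, 6.7]
gripper_width: -0.0001
```

step_arm(
  motion=[
    [0, 0.1, 0.03, 0, 0],
    [0, 0.2, 0.06, 0, 0],
    [0, 0.3, 0.09, 0, 0],
  ],
)

```text
time: 13.25
ee_pos: [0.4922, 0.0045, 0.1216]
tcp_rot: [0.706, 0.042, -0.706, 0.046]
contact_force: [-1.1, -1.2, 6.6]
gripper_width: -0.0003
```

step_arm(
  motion=[
    [0, 0.1, 0.03, 0, 0],
    [0, 0.2, 0.06, 0, 0],
    [0, 0.3, 0.08, 0, 0],
  ],
)

```text
time: 13.5
ee_pos: [0.4924, 0.0035, 0.1188]
tcp_rot: [0.706, 0.042, -0.706, 0.046]
contact_force: [-1.5, -2.1, 6.1]
gripper_width: 0.0003
```

```bash
python3 go.py -82 69 95
```

```text
t 13.5 dock mm [-83.2  67.2 118.8] F dock [-1.76 -1.87  6.06] w 0.00027413326852341967
turn about tool x deg -0.18
['-82', '69', '95'] tool cm [ 2.38 -0.2  -0.12]
```

step_arm(
  motion=[
    [0, 0.1, 0, 0, 0],
    [0, 0.2, 0, 0, 0],
    [0, 0.3, 0.02, 0, 0],
  ],
)

```text
time: 13.75
ee_pos: [0.4925, 0.0029, 0.1159]
tcp_rot: [0.706, 0.042, -0.705, 0.046]
contact_force: [-0.6, -3.8, 4.4]
gripper_width: 0.0
```

step_arm(
  motion=[
    [0, 0.1, 0, 0, 0],
    [0, 0.2, 0, 0, 0],
    [0, 0.3, 0.02, 0, 0],
  ],
)

```text
time: 14.0
ee_pos: [0.4926, 0.0025, 0.1129]
tcp_rot: [0.706, 0.042, -0.705, 0.046]
contact_force: [0.8, -1.8, 3.6]
gripper_width: -0.0005
```

step_arm(
  motion=[
    [0, 0.1, 0, 0, 0],
    [0, 0.2, 0, 0, 0],
    [0, 0.3, 0, 0, 0],
  ],
)

```text
time: 14.25
ee_pos: [0.4927, 0.0025, 0.1098]
tcp_rot: [0.706, 0.042, -0.705, 0.046]
contact_force: [0.5, -1.7, 2.4]
gripper_width: -0.0001
```

step_arm(
  motion=[
    [0, 0.1, 0, 0, 0],
    [0, 0.2, 0, 0, 0],
    [0, 0.3, 0, 0, 0],
  ],
)

```text
time: 14.5
ee_pos: [0.4927, 0.0027, 0.1067]
tcp_rot: [0.706, 0.042, -0.705, 0.046]
contact_force: [-0.4, -1.2, 0.5]
gripper_width: -0.0001
```

```bash
python3 go.py -82 69 95
```

```text
t 14.5 dock mm [-83.   66.3 106.7] F dock [-0.53 -1.12  0.53] w -9.01367601605636e-05
turn about tool x deg -0.2
['-82', '69', '95'] tool cm [ 1.17 -0.28 -0.1 ]
```

step_arm(
  motion=[
    [0, 0.1, 0, 0, 0],
    [0, 0.2, 0, 0, 0],
    [0, 0.3, 0, 0, 0],
  ],
)

```text
time: 14.75
ee_pos: [0.4925, 0.0028, 0.1035]
tcp_rot: [0.706, 0.042, -0.705, 0.046]
contact_force: [0.5, -0.6, 0.3]
gripper_width: 0.0001
```

step_arm(
  motion=[
    [0, 0.1, 0, 0, 0],
    [0, 0.2, 0, 0, 0],
    [0, 0.3, 0, 0, 0],
  ],
)

```text
time: 15.0
ee_pos: [0.4926, 0.0028, 0.1003]
tcp_rot: [0.706, 0.042, -0.705, 0.046]
contact_force: [-0.1, -0.2, 0.2]
gripper_width: 0.0
```

step_arm(
  motion=[
    [0, 0.1, 0, 0, 0],
    [0, 0.2, 0, 0, 0],
  ],
)

```text
time: 15.17
ee_pos: [0.4925, 0.0028, 0.0982]
tcp_rot: [0.706, 0.042, -0.706, 0.046]
contact_force: [-0.6, 0.0, -1.4]
gripper_width: -0.0
```

step_arm(
  motion=[
    [0, 0.1, 0, 0, 0],
    [0, 0.2, 0, 0, 0],
  ],
)

```text
time: 15.33
ee_pos: [0.4925, 0.0028, 0.0961]
tcp_rot: [0.706, 0.042, -0.705, 0.046]
contact_force: [0.1, -0.6, -0.7]
gripper_width: -0.0001
```

```bash
python3 go.py -82 69 95; python3 - <<'E'
from h import *
c=env.get_image("side"); cv2.imwrite("pics/s3.png",cv2.resize(c['img'][160:280,190:330,::-1],None,fx=4.5,fy=4.5,interpolation=cv2.INTER_CUBIC))
E
```

```text
t 15.33 dock mm [-83.1  66.4  96.1] F dock [ 0.02 -0.57 -0.65] w -8.707405184367948e-05
turn about tool x deg -0.19
['-82', '69', '95'] tool cm [ 0.11 -0.26 -0.11]
```

View pics/s3.png

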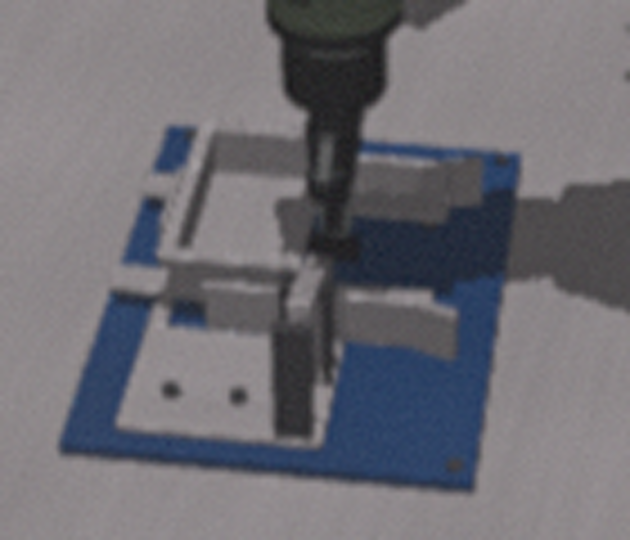

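The pad has dropped to crop (335,246), from (332,210) when open. The force is near zero, so the catch has snapped over. I'll retreat straight up and check.

step_arm(
  motion=[
    [0, -0.5, 0, 0, 0],
    [0, -2, 0, 0, 0],
    [0, -4, 0, 0, 0],
    [0, -7, 0, 0, 0],
    [0, -10, 0, 0, 0],
    [0, -13, 0, 0, 0],
    [0, -14, 0, 0, 0],
    [0, -14, 0, 0, 0],
  ],
)

```text
time: 16.05
ee_pos: [0.4935, 0.0036, 0.2388]
tcp_rot: [0.708, 0.042, -0.704, 0.046]
contact_force: [-0.7, 0.0, -0.3]
gripper_width: -0.0001
```

```bash
python3 go.py; python3 - <<'E'
from h import *
c=env.get_image("side"); cv2.imwrite("pics/s4.png",cv2.resize(c['img'][160:280,190:330,::-1],None,fx=4.5,fy=4.5,interpolation=cv2.INTER_CUBIC))
print([(q,np.round(d['box']).tolist()) for q in("bowl","jug") for d in env.find_in("side",q)[:1]])
E
```

```text
t 16.05 dock mm [-82.1  67.  238.8] F dock [-0.68  0.13 -0.28] w -0.00011177614750871285
turn about tool x deg -0.2
[('bowl', [222.0, 315.0, 61.0, 49.0])]
```

View pics/s4.png

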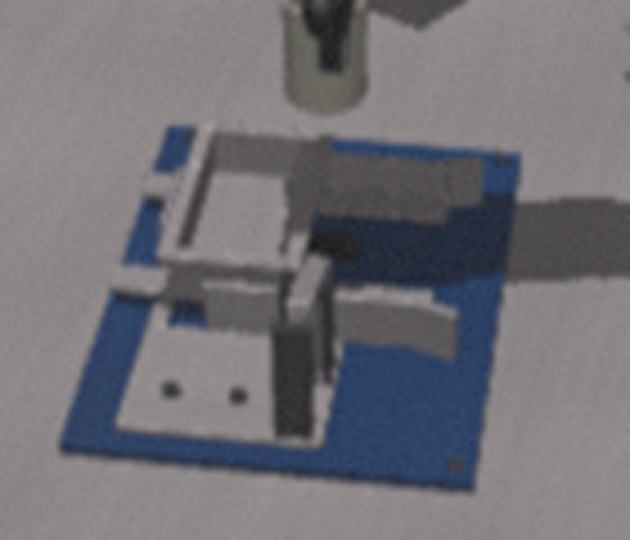

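The catch stays down at (335,245) with the arm clear of it. The pan is home and straight, and the jug is in its place at (325,60). I'll hand in.

```bash
python3 -c "
from rig import env; print(env.sign_off())"
```

```text
the job is handed in; nothing more can be done
None
```

I slid the small pan home against the rear stop and closed the catch in front of its rim. I then backed the arm off and handed the job in at about 16 s; no verdict is reported.

- **Pan:** I pushed low on its far wall from inside with shut fingers. It slid at about 3 N, and I felt the stop at about 14 N along the rails (about 17 N in all). Home came out at about dock x -6 mm, which fits the image estimate of -9 mm.
- **Catch:** I pressed the pad down with shut fingers. The highest reading was about 15 N in all, and the resistance fell to zero past the centre.
- **Last checks:** In the last picture, with the arm clear, the pad stays down and the pan sits straight against the stop. The bowl and jug look unmoved; the detector missed the jug in that picture, but I could see it in its place.
- **Force limit:** Forces are only reported at the end of each call, so I can't rule out a brief higher peak in between.

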